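# Gauge the cork of a half bottle in its tilting cradle

## Task

First press the treadle switch on the bench down to its stop with the gripper and let it come up again, which zeroes the cork gauge; then lift the gauge out of its wooden stand and hold its spring tip gently on the mark in the middle of the cork of the bottle in the cradle. Hold the gauge in line with the bottle's neck, with the tip pushed roughly half way in, and finish while still holding it there: do not put it down or let go. Do not shift the bottle's tilt, press hard on it, or disturb the other things on the bench.

Things in the scene. Friction and masses are not known exactly. Their poses are not given: they have to be found in the camera images.
- stand: Wooden block, 75 x 75 mm, 60 mm high, fixed to the bench, with a 26 mm through hole in the middle of its top in which the gauge hangs by its collar. Origin: centre of its underside, z up.
- gauge: Cork gauge, about 180 g, upright in the stand, tip down. Origin: on its axis, at the underside of its round collar (36 mm across, 6 mm thick), which rests on the stand's top. z runs along the gauge, away from the tip. Black square grip 25 x 25 mm from 6 to 75 mm above the origin, flats facing its x and y; top at 77 mm. Below the collar a 20 mm shank, 25 mm long, then the spring tip.
- gauge_tip (a point): End of the gauge's steel spring tip (flat, 10 mm across), on the gauge's axis, 45 mm below the gauge's origin while the tip is not pushed in.
- plunger (a joint): How far the spring tip is pushed into the gauge, in m: 0 free, 0.014 fully in. The spring gives about 1.2 N at first touch and 300 N/m more (about 3.3 N half way in); beyond 0.014 it is rigid.
- cork_face (a point): Centre of the outer face of the cork of the half bottle in the cradle (cork 21 mm across, a dark 7 mm dot marks its middle, in a 29 mm glass lip; the cork stands 3 mm proud of the lip). Its z axis points out of the bottle along the neck. The neck leans from upright towards the cradle's own -x side.
- cradle: Fixed decanting cradle: dark wooden base 170 x 120 mm, 12 mm thick, with two steel uprights that carry the half bottle (62 mm across, 235 mm long) on a pivot along the cradle's y axis, 90 mm above its origin. Origin: centre of the base's underside, z up. The cork face lies 165 mm from the pivot.
- bottle (a joint): Lean of the bottle from upright, rad (0.35 to 0.75 at the start). The pivot is stiff: it stays where it is under a light touch.
- switch: Fixed treadle switch: steel base plate 170 x 100 mm, 10 mm thick, with an aluminium tread hinged at its far (+x) end and sloping up towards its -x end. Origin: centre of the base's underside, z up; the hinge is at x = 68 mm, 30 mm high, along y.
- pedal (a joint): How far the tread is pressed, rad: 0 up, 0.22 down at its stop. A spring pushes it back up.
- pedal_pad (a point): Point in the middle of the tread's upper face, 120 mm from the hinge, in the ribbed area to press (tread 82 mm wide, ends 33 mm farther on); about 61 mm above the bench when up and 35 mm at the stop. Pressing straight down here takes about 4 N at first and 10 N at the stop.
- tumbler: Bystander: white ceramic tumbler standing on the bench, 72 mm across, 85 mm high; origin under its centre. Leave it alone.
- spare: Bystander: full-size capped bottle standing on the bench, 74 mm across, 290 mm high; origin under its centre. Leave it alone.
- corkscrew: Bystander: corkscrew lying on the bench, wooden cross handle 100 mm long (along its y), screw 90 mm long pointing along its x, about 17 mm high; origin under the middle of the handle. Leave it alone.
Not all that is in view belongs to the job. There is more than one size of the gauge; the one meant has the size given above. Of the things that look like the cradle, the smaller one is meant.

How it is judged (in metres and radians):
On the way, in this order (a step that is already met when the one before it is completed fails the run):
1. the treadle is pressed down to its stop (value of joint pedal above 0.2 rad), for 0.1 s.
2. the treadle is let up again (value of joint pedal below 0.04 rad), for 0.1 s.
3. the gauge is lifted clear of its stand in the fingers (z of gauge_tip in the frame of stand above 0.065 m and contact force between the fingers and gauge above 1 N), for 0.2 s.
At the end, for the whole second after the job is handed in: The gauge is held in the fingers with its tip within 7 mm of the centre of the cork, touching it with 0.8 to 7 N, the spring tip pushed in 2 to 12.5 mm, the gauge within 0.17 rad of the neck's line and still; the cork within 12 mm of where it began, the treadle up, the gauge clear of its stand (distance between gauge_tip and cork_face below 0.007 m and angle between the z axis of gauge and the z axis of cork_face, either way round below 0.17 rad and z of gauge in the frame of cork_face above 0.02 m and contact force between gauge and cradle between 0.8 and 7 N and value of joint plunger between 0.002 and 0.0125 m and contact force between the fingers and gauge above 1 N and contact force between gauge and stand below 0.1 N and linear speed of gauge below 0.02 m/s and value of joint pedal below 0.04 rad and distance of cork_face from where it was at the start of the episode below 0.012 m); the arm keeps its last pose, push and grip.
It fails at once if the gauge is pressed hard on the bottle (over 15 N) (contact force between gauge and cradle above 15 N).
It fails at once if the bottle is shifted (cork moved over 20 mm) (distance of cork_face from where it was at the start of the episode above 0.02 m).
It fails at once if a bystander is disturbed (moved over 30 mm) (distance of any of tumbler, spare, corkscrew from where it was at the start of the episode above 0.03 m).
It also fails if it takes over 50 s, if anything falls off the work surface, if the arm or the gripper's body presses on something with over 40 N, if the wrist force passes 120 N, or if a joint passes its speed limit or range.

## Robot

A 6-joint arm with a two-finger parallel gripper is mounted at the origin on the work surface. World frame = base frame: x ahead of the robot, y to its left, z up, the work surface at z = 0. Lengths are in mm, angles in degrees, forces in N, time in s.
With the tool pointing down it reaches from about 300 to 850 mm from the base axis. Payload 4.2 kg.
Tool frame: the origin (TCP) lies midway between the tips of the shut fingers; the grasp point (between the pads) lies 19 mm behind it (pinch_z is the distance from the TCP to the grasp point, in mm); z points along the fingers, y is the line along which they close (so a half turn about z gives the same grasp; the last joint's range is limited). The gripper opens to 91 mm and grips with 3 to 60 N. Pads are 32 mm wide; open, the fingers measure 118 mm over their backs; the gripper's body (76 mm by 178 mm) begins 60 mm behind the grasp point.
Start: joints at [-72.365, 18.312, 89.639, -0, 72.044, -1.146], TCP at [185.131, -544.398, 213.976] pointing down, gripper open.
Joint ranges: [-177.97, 177.97], [-48.28, 115.42], [12.27, 149.76], [-77.06, 257.06], [2.81, 150.46], [-146.56, 146.56]. Speed limits (degrees/s): [147.25, 147.25, 180, 180, 180, 180].

## Interface

Orientations are given as [roll, pitch, yaw] about the fixed x, y, z axes, in that order (R = Rz(yaw) Ry(pitch) Rx(roll)).
In Python, from workcell import * gives the robot as it stands.
- The arm moves only by the tool step_arm, never from a script. Its argument "steps" is a list of rows, each a list of 7 numbers: the turn, a rotation vector about the tool's x, y, z in degrees, then the shift along the tool's x, y, z in mm, then the opening, from 0 (shut) to 1 (fully open). In form: [[rx, ry, rz, x, y, z, hand], ...]. A call has exactly 8 rows; each row shifts and turns the commanded pose from where the row before left it, along the tool's axes as they then stand; what a row does not reach is not made up. A row lasts 1/8 s, in which the tool goes at most 62.5 mm and 10.7 degrees, less where a joint would pass 70% of its speed; a pose out of reach is approached as far as the arm can. A call is refused whole if a number of a shift passes 62.5 or a number of a turn 10.7, either way. A call with a gripper value outside its range is refused whole. The fingers move at their own pace and stop on an object; "force" is the grip in N (left out, the last holds). Time passes only in rows, so rows that do not move let the fingers close, or fill a call up. It gives the time, the measured TCP pose, the force, the opening and the grip force at its end, in the units of the state.
- state(): the state, without advancing time (a new reading comes with each control period).
- grab_frame(name): name is "scene" or "top" or "wrist"; returns a dict with "image" (420x560x3 uint8, blue, green, red), "fovy" (degrees; the focal length in pixels is half the picture's height over the tangent of half this angle, whatever the lens; pixels are square), "cx", "cy" (the principal point, pixels), "origin" and "rotation" of the camera in the world; the wrist camera has in their place "tool_from_camera" (4x4, takes a point from camera to tool coordinates, whose origin is the TCP and whose axes are the flange's). Camera axes: x right, y down, z forward; pixel columns grow to the right and rows downward; lengths in mm; the calibration is good to about 2 mm. A picture is of the moment at which its call begins: read the wrist's pose just before it. There is no depth.
- job_done(): hands the job in; it is judged then, once.
The state is a dict: "time_s": time; "qpos": joint angles; "qvel": joint speeds; "effort": joint torques, N m; "ee_pos": TCP position; "ee_rot": TCP orientation; "force": force on the tool from outside, world axes, zero at the start; "torque": the same for the moment, N m; "gripper_width": finger opening in mm; "gripper_force": force on a finger pad.
Only numpy, scipy, OpenCV 4.12 (cv2) and the standard library are available. Lean on these libraries where they do the work, as an engineer would, in place of code of your own. Each camera call takes 0.05 s, during which the arm holds its last target. There are 200 camera calls.

## Working session

There is one attempt and no reset: what is moved stays moved. The work goes in short steps, Python scripts to look and compute and a tool call to move; the robot and the scene stay as the last step left them, time stands still between calls to the robot, and variables do not carry over. Pictures are saved under pics/ and viewed, at most 10 in all, crops included, and the job is handed in when it is done.

Besides the shell and the picture viewer there is one more tool, called by a JSON object that holds its "fn" and its "kwargs", one argument or row to a line. step_arm: Moves the arm, as the interface text tells. Its arguments: {"type":"object","properties":{"steps":{"type":"array","items":{"type":"array","items":{"type":"number"}}},"force":{"type":"number"}},"required":["steps"]}

```bash
mkdir -p pics; cat > h.py <<'E'
from workcell import *
import numpy as np, cv2
def ray(f,u,v):
    H=f["image"].shape[0]; F=H/2/np.tan(np.radians(f["fovy"])/2)
    d=np.array([(u-f["cx"])/F,(v-f["cy"])/F,1.]); R=np.array(f["rotation"]); d=R@d
    return np.array(f["origin"],float),d/np.linalg.norm(d)
def onz(f,u,v,z):
    o,d=ray(f,u,v); return o+d*(z-o[2])/d[2]
def proj(f,p):
    H=f["image"].shape[0]; F=H/2/np.tan(np.radians(f["fovy"])/2)
    c=np.array(f["rotation"]).T@(np.array(p,float)-np.array(f["origin"])); return [f["cx"]+F*c[0]/c[2],f["cy"]+F*c[1]/c[2]]
def two(r1,r2):
    A=np.zeros((3,3));b=np.zeros(3)
    for o,d in(r1,r2):
        P=np.eye(3)-np.outer(d,d);A+=P;b+=P@o
    p=np.linalg.solve(A,b); return p,[np.linalg.norm((np.eye(3)-np.outer(d,d))@(p-o)) for o,d in(r1,r2)]
E
python3 - <<'E'
from h import *
import pickle
fs={n:grab_frame(n) for n in("scene","top")}
pickle.dump(fs,open("f0.pkl","wb"))
for n,f in fs.items():
    cv2.imwrite(f"pics/{n}0.png",cv2.resize(f["image"],(800,600)))
    print(n,f["fovy"],f["cx"],f["cy"],np.round(f["origin"]),np.round(f["rotation"],3).tolist())
print(state())
E
```

```text
scene 49.90809161997475 282.3143006327046 209.06525981828918 [1324.  758.  884.] [-124.44, 0.649, 129.341]
top 55.20267251778874 284.94717604965814 211.01010874045025 [ 407.   93. 1377.] [-173.995, -0.799, -89.08]
{'time_s': 0.1, 'qpos': array([-7.23664990e+01,  1.83423957e+01,  8.96978121e+01, -2.20386133e-03,
        7.20447368e+01, -1.14617915e+00]), 'qvel': array([ 0.10401278, -0.12173304, -0.20279481,  0.04070584, -0.02917787,
        0.00479578]), 'effort': array([ 1.24976807e-03, -4.13325906e+01, -2.32507414e+01,  7.29023991e-02,
        4.22735210e-02, -7.13758618e-05]), 'ee_pos': array([ 184.95986014, -543.96429026,  213.27119679]), 'ee_rot': array([-1.79915030e+02,  3.95930204e-04,  1.87803614e+01]), 'force': array([0.71564243, 0.6641673 , 0.18460191]), 'torque': array([-0.04192062,  0.04649768, -0.0357624 ]), 'gripper_force': 0.0, 'gripper_width': 91.16632807222744}
```

View pics/scene0.png

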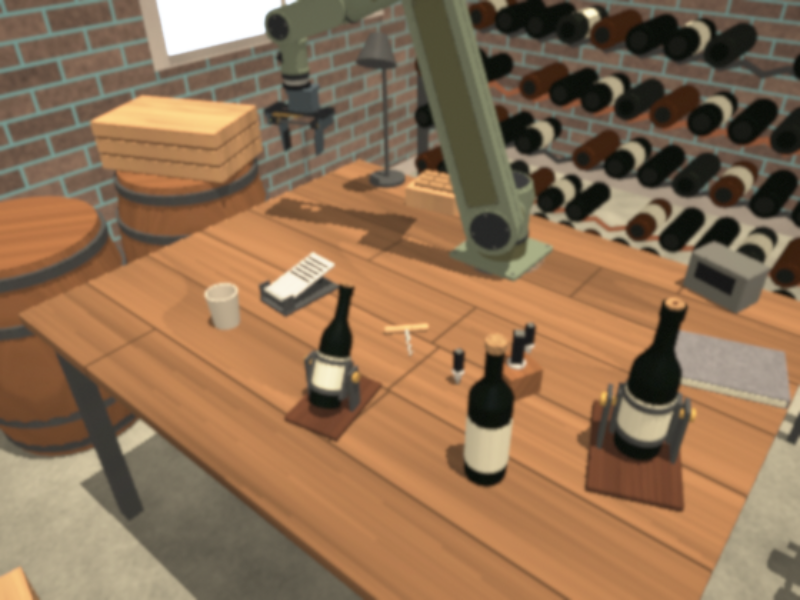

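View pics/top0.png

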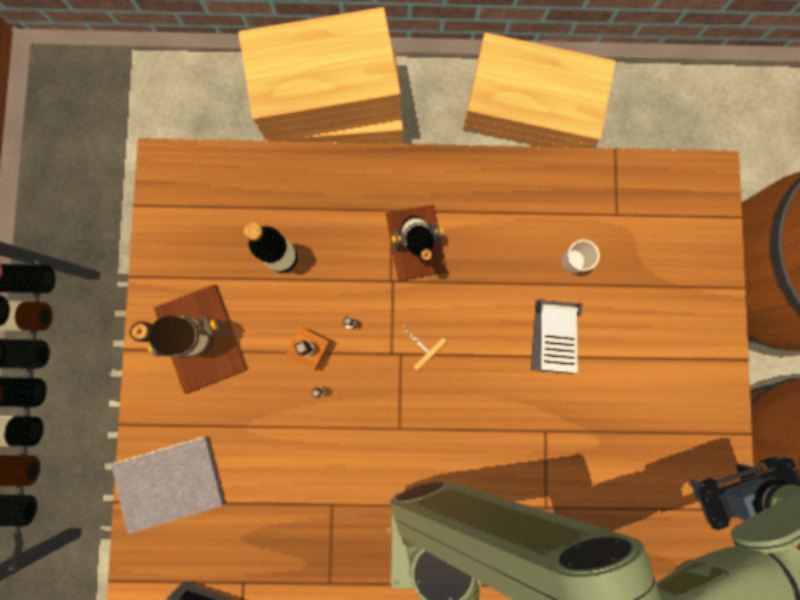

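Scene shows (800×600 pixels): the switch, tumbler, small cradle with half bottle, corkscrew, gauges, spare, and a bigger cradle. Gauge candidates in the top view are one in the stand at (307,348) and two loose ones at (350,322) and (318,392), which look smaller. Cradle candidates are (415,242), small, and (200,338), big. I choose the gauge in the stand and the small cradle.

```bash
sed -i 's/^import numpy.*/import numpy as np, cv2, pickle\nfrom scipy.spatial.transform import Rotation as Ro\ndef RM(r):\n    r=np.array(r,float); return r if r.shape==(3,3) else Ro.from_euler("xyz",r,degrees=True).as_matrix()/; s/np.array(f\["rotation"\])/RM(f["rotation"])/' h.py
python3 - <<'E'
from h import *
fs=pickle.load(open("f0.pkl","rb"));f=fs["top"]
k=.7
for n,u,v,z in [("stand",307,348,100),("crad base TL",388,212,12),("TR",436,206,12),("BR",444,272,12),("BL",398,279,12),("cork",426,255,235),("sw TL",537,300,10),("sw BL",533,370,10),("pad",560,350,61),("hingeR",580,306,30),("tumbler",581,260,85),("corkscrew",430,354,10),("spare",254,231,290)]:
    print(n,np.round(onz(f,u*k,v*k,z)))
t=f["image"]; s=fs["scene"]["image"]
a=cv2.resize(t[130:290,180:340],(400,400),interpolation=cv2.INTER_CUBIC)
b=cv2.resize(s[190:310,200:400],(667,400),interpolation=cv2.INTER_CUBIC)[:, :400]
c=cv2.resize(t[200:270,365:415],(286,400),interpolation=cv2.INTER_CUBIC)
a2=cv2.resize(s[210:310,290:390],(400,400),interpolation=cv2.INTER_CUBIC)
cv2.imwrite("pics/crop1.png",np.hstack([a,a2]))
E
```

```text
stand [434. 298. 100.]
crad base TL [769. 126.  12.]
TR [786.  10.  12.]
BR [624. -11.  12.]
BL [605.  99.  12.]
cork [623.  43. 235.]
sw TL [ 560. -236.   10.]
sw BL [ 393. -225.   10.]
pad [ 440. -276.   61.]
hingeR [ 546. -333.   30.]
tumbler [ 646. -320.   85.]
corkscrew [427.  20.  10.]
spare [653. 376. 290.]
```

View pics/crop1.png

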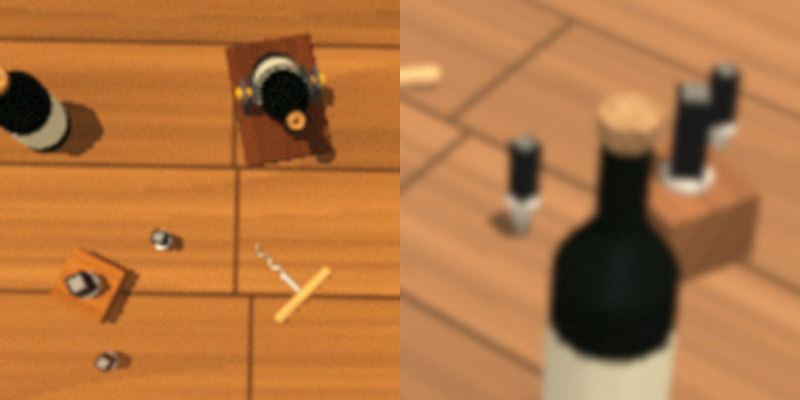

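The crop confirms it. The stand's gauge is the bigger one, standing in the wood block at crop (84,285), with two smaller loose ones around it. The cork is at crop (295,120). I'll start moving towards the treadle.

```bash
cat >> h.py <<'E'
def plan(p,rpy=None,n=8):
    s=state();R=RM(s["ee_rot"]);d=R.T@(np.array(p,float)-s["ee_pos"])
    print("now",np.round(s["ee_pos"],1),np.round(s["ee_rot"],1),"F",np.round(s["force"],1))
    if rpy is not None:
        R2=RM(rpy);print("turn first",np.round(Ro.from_matrix(R.T@R2).as_rotvec(degrees=True),2)); d=R2.T@(np.array(p,float)-s["ee_pos"])
    print("tool shift total",np.round(d,1),"per row",np.round(d/n,2))
E
python3 -c "
from h import *
plan([400,-277,200])"
```

```text
now [ 185.  -544.   213.3] [-179.9    0.    18.8] F [0.7 0.7 0.2]
tool shift total [ 289.5 -183.5   13.5] per row [ 36.19 -22.94   1.69]
```

{"fn": "step_arm", "kwargs": {
  "steps": [
    [0, 0, 0, 36, -23, 1.7, 0],
    [0, 0, 0, 36, -23, 1.7, 0],
    [0, 0, 0, 36, -23, 1.7, 0],
    [0, 0, 0, 36, -23, 1.7, 0],
    [0, 0, 0, 36, -23, 1.7, 0],
    [0, 0, 0, 36, -23, 1.7, 0],
    [0, 0, 0, 36, -23, 1.7, 0],
    [0, 0, 0, 37, -23, 1.7, 0]
  ]
}}

```text
time_s: 1.1
ee_pos: [400.0, -275.9, 200.0]
ee_rot: [-180.0, 0.0, 18.8]
force: [0.3, 0.3, 1.1]
gripper_width: 14.0
gripper_force: 0.0
```

```bash
cat >> h.py <<'E'
def wrist():
    s=state();f=grab_frame("wrist");T=np.eye(4);T[:3,:3]=RM(s["ee_rot"]);T[:3,3]=s["ee_pos"]
    M=T@np.array(f["tool_from_camera"]);f["origin"]=M[:3,3];f["rotation"]=M[:3,:3];return f
E
python3 - <<'E'
from h import *
f=wrist();pickle.dump(f,open("w1.pkl","wb"));cv2.imwrite("pics/w1.png",f["image"]);print(state()["ee_pos"],f["origin"],f["tool_from_camera"])
E
```

```text
[ 402.59243024 -272.25608372  199.80664168] [ 465.20475689 -253.61468272  370.60354844] [[-6.29912525e-04 -9.69282836e-01 -2.45947934e-01  6.88249457e+01]
 [ 9.99999768e-01 -6.74377096e-04  9.65642001e-05 -1.28664660e-01]
 [-2.59459675e-04 -2.45947816e-01  9.69283036e-01 -1.70586119e+02]
 [ 0.00000000e+00  0.00000000e+00  0.00000000e+00  1.00000000e+00]]
```

View pics/w1.png

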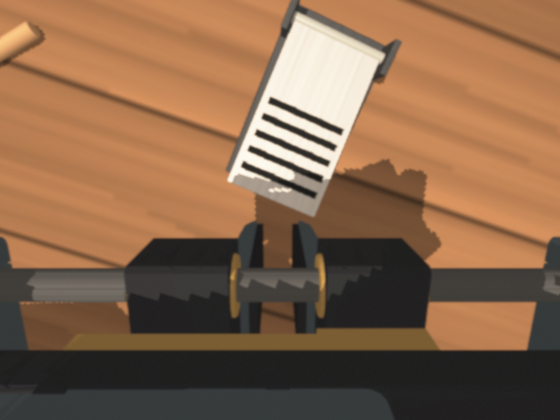

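The wrist picture shows the tread with its free-end corners at (229,181) and (315,215). The hinge-end corners are about (300,12) and (386,52), and the ribs lie around (293,145).

```bash
python3 - <<'E'
from h import *
f=pickle.load(open("w1.pkl","rb"))
a,b=onz(f,229,181,68),onz(f,315,215,68);c,d=onz(f,300,12,32),onz(f,386,52,32)
print(a,b,c,d,np.linalg.norm(a-b));e=(a+b)/2;h=(c+d)/2
ax=(h-e)/np.linalg.norm(h-e);print(np.linalg.norm(h-e),e+33*ax,np.degrees(np.arctan2(ax[1],ax[0])))
p=e+33*ax;plan([p[0],p[1],75])
E
```

```text
[ 398.74625333 -232.55722342   68.        ] [ 393.99756214 -312.71741417   68.        ] [ 551.11616353 -245.05685377   32.        ] [ 545.32800829 -327.34491455   32.        ] 80.30072383730398
156.64752445645314 [ 428.36127939 -275.49467424   60.41609464] -5.1042292255690835
now [ 402.6 -272.3  199.8] [-179.8   -0.2   18.9] F [ 2.   3.8 -0.6]
tool shift total [ 22.9  11.8 124.8] per row [ 2.87  1.48 15.61]
```

{"fn": "step_arm", "kwargs": {
  "steps": [
    [0, 0, 0, 6, 3, 20, 0],
    [0, 0, 0, 6, 3, 20, 0],
    [0, 0, 0, 6, 3, 25, 0],
    [0, 0, 0, 5, 3, 25, 0],
    [0, 0, 0, 0, 0, 20, 0],
    [0, 0, 0, 0, 0, 15, 0],
    [0, 0, 0, 0, 0, 5, 0],
    [0, 0, 0, 0, 0, 0, 0]
  ]
}}

```text
time_s: 2.15
ee_pos: [425.2, -281.3, 70.4]
ee_rot: [180.0, 0.0, 18.8]
force: [0.0, 0.5, -0.1]
gripper_width: 0.3
gripper_force: 0.0
```

{"fn": "step_arm", "kwargs": {
  "steps": [
    [0, 0, 0, 0, 0, 6, 0],
    [0, 0, 0, 0, 0, 6, 0],
    [0, 0, 0, 0, 0, 6, 0],
    [0, 0, 0, 0, 0, 6, 0],
    [0, 0, 0, 0, 0, 6, 0],
    [0, 0, 0, 0, 0, 3, 0],
    [0, 0, 0, 0, 0, 0, 0],
    [0, 0, 0, 0, 0, 0, 0]
  ]
}}

```text
time_s: 3.15
ee_pos: [424.0, -281.1, 37.4]
ee_rot: [-179.9, 0.1, 18.8]
force: [-3.4, -0.3, 7.8]
gripper_width: 0.2
gripper_force: 3.6
```

{"fn": "step_arm", "kwargs": {
  "steps": [
    [0, 0, 0, 0, 0, 1.5, 0],
    [0, 0, 0, 0, 0, 1.5, 0],
    [0, 0, 0, 0, 0, 1, 0],
    [0, 0, 0, 0, 0, 0, 0],
    [0, 0, 0, 0, 0, 0, 0],
    [0, 0, 0, 0, 0, 0, 0],
    [0, 0, 0, 0, 0, 0, 0],
    [0, 0, 0, 0, 0, 0, 0]
  ]
}}

```text
time_s: 4.15
ee_pos: [424.0, -281.1, 35.1]
ee_rot: [-180.0, 0.1, 18.8]
force: [-7.7, 1.5, 21.0]
gripper_width: 0.3
gripper_force: 10.5
```

The treadle is at its stop (z 35, force levelling sharply). Now I release it and go up.

{"fn": "step_arm", "kwargs": {
  "steps": [
    [0, 0, 0, 0, 0, -12, 0],
    [0, 0, 0, 0, 0, -20, 0],
    [0, 0, 0, 0, 0, -40, 0],
    [0, 0, 0, 0, 0, -45, 0],
    [0, 0, 0, 0, 0, -45, 0],
    [0, 0, 0, 0, 0, -45, 0.5],
    [0, 0, 0, 0, 0, -45, 1],
    [0, 0, 0, 0, 0, -43, 1]
  ]
}}

```text
time_s: 5.15
ee_pos: [425.4, -280.9, 329.3]
ee_rot: [180.0, -0.0, 18.8]
force: [1.4, 0.3, 0.2]
gripper_width: 27.5
gripper_force: 0.0
```

```bash
python3 -c "
from h import *
plan([540,25,330])"
```

```text
now [ 425.4 -280.9  329.3] [180.   -0.   18.8] F [1.4 0.3 0.2]
tool shift total [ 207.  -252.7   -0.5] per row [ 25.88 -31.59  -0.07]
```

{"fn": "step_arm", "kwargs": {
  "steps": [
    [0, 0, 0, 29, -36, 0, 1],
    [0, 0, 0, 29, -36, 0, 1],
    [0, 0, 0, 30, -36, 0, 1],
    [0, 0, 0, 30, -36, 0, 1],
    [0, 0, 0, 30, -36, 0, 1],
    [0, 0, 0, 30, -36, 0, 1],
    [0, 0, 0, 29, -36, 0, 1],
    [0, 0, 0, 0, 0, 0, 1]
  ]
}}

```text
time_s: 6.15
ee_pos: [540.8, 27.0, 327.1]
ee_rot: [-179.9, 0.0, 19.0]
force: [0.2, -0.1, -0.0]
gripper_width: 91.3
gripper_force: 0.0
```

```bash
python3 - <<'E'
from h import *
f=wrist();pickle.dump(f,open("w2.pkl","wb"));cv2.imwrite("pics/w2.png",f["image"]);print(state()["ee_pos"],f["origin"],f["fovy"])
print(proj(f,[623,43,237]))
E
```

```text
[540.25318815  25.33384555 327.32210578] [605.98862112  49.34894449 497.62440672] 60.67246964467083
[np.float64(294.28092655287224), np.float64(92.34869838880148)]
```

View pics/w2.png

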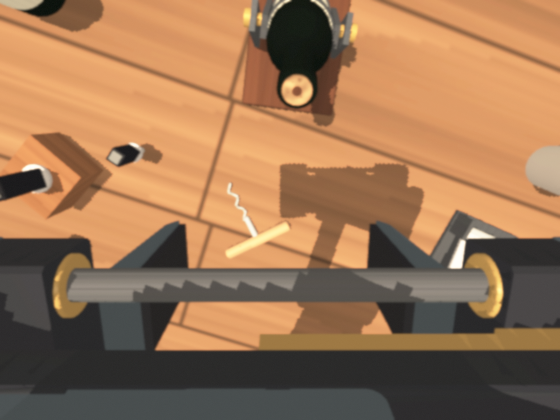

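The cork with its dot is at (297,91), as predicted. The stand is at (35,180). I'll take a second view further left for depth and for the stand.

{"fn": "step_arm", "kwargs": {
  "steps": [
    [0, 0, 0, 1, -21, 0, 1],
    [0, 0, 0, 1, -21, 0, 1],
    [0, 0, 0, 1, -21, 0, 1],
    [0, 0, 0, 1, -21, 0, 1],
    [0, 0, 0, 1, -21, 0, 1],
    [0, 0, 0, 1, -21, 0, 1],
    [0, 0, 0, 1, -21, 0, 1],
    [0, 0, 0, 0, 0, 0, 1]
  ]
}}

```text
time_s: 7.2
ee_pos: [499.1, 165.2, 328.2]
ee_rot: [180.0, 0.0, 18.8]
force: [0.2, -0.0, -0.0]
gripper_width: 91.2
gripper_force: 0.0
```

```bash
python3 - <<'E'
from h import *
f=wrist();pickle.dump(f,open("w3.pkl","wb"));cv2.imwrite("pics/w3.png",f["image"]);print(state()["ee_pos"],f["origin"])
print(proj(f,[623,43,237]),proj(f,[434,298,137]))
E
```

```text
[499.28821305 164.62831828 328.15995116] [564.16588607 187.58733039 498.72799809]
[np.float64(499.3334142779984), np.float64(99.84145217752689)] [np.float64(135.79997169113514), np.float64(200.60017815342388)]
```

View pics/w3.png

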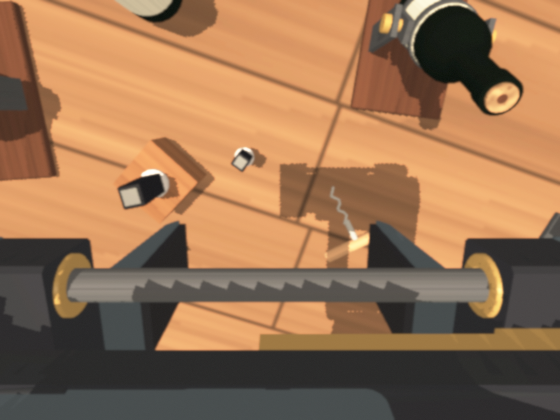

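The dot is at about (504,97), the gauge's top face at (130,196) and its collar at (153,182). Now I triangulate and fit the orientations.

```bash
python3 - <<'E'
from h import *
fs=pickle.load(open("f0.pkl","rb"));w2=pickle.load(open("w2.pkl","rb"));w3=pickle.load(open("w3.pkl","rb"))
def cork(f,u,v,r=24):
    im=f["image"];c=im[v-r:v+r,u-r:u+r].astype(int)
    m=((c[...,2]>150)&(c[...,2]-c[...,0]>40)).astype(np.uint8)
    m=cv2.morphologyEx(m,cv2.MORPH_CLOSE,np.ones((7,7),np.uint8))
    n,l,st,ce=cv2.connectedComponentsWithStats(m);k=l[r,r] if l[r,r] else 1+np.argmax(st[1:,4])
    # dot
    g=cv2.GaussianBlur(cv2.cvtColor(im,cv2.COLOR_BGR2GRAY).astype(np.float32),(0,0),1.5)[v-7:v+8,u-7:u+8]
    w=np.clip(np.percentile(g,30)-g,0,None);yy,xx=np.mgrid[v-7:v+8,u-7:u+8]
    return ce[k]+[u-r,v-r],st[k],[(w*xx).sum()/w.sum(),(w*yy).sum()/w.sum()]
c2=cork(w2,297,91);c3=cork(w3,502,97);print(c2,c3)
p,e=two(ray(w2,*c2[2]),ray(w3,*c3[2]));print("dot",p,e)
print("top proj of it",proj(fs["top"],p))
# gauge top
im=w3["image"];c=im[165:225,100:180]
hsv=cv2.cvtColor(c,cv2.COLOR_BGR2HSV)
cv2.imwrite("pics/x.png",np.hstack([cv2.resize(c,(400,300),interpolation=cv2.INTER_CUBIC),cv2.resize(im[125:230,105:225],(400,300),interpolation=cv2.INTER_CUBIC)]))
t2=onz(w3,130,196,137);print("gaugetop",t2)
E
```

```text
(array([292.36056972,  95.87931034]), array([   0,    0,   40,   48, 1334], dtype=int32), [np.float64(296.75262484708634), np.float64(90.88165925122367)]) (array([505.54208955, 101.30149254]), array([   0,    0,   48,   48, 1675], dtype=int32), [np.float64(502.04029264359514), np.float64(98.59699908411538)])
dot [624.39705468  41.69075306 237.14038689] [np.float64(0.06945671248694149), np.float64(0.06945671248692672)]
top proj of it [np.float64(298.53144488281407), np.float64(177.77453743667277)]
gaugetop [436.8563299  304.79974828 137.        ]
```

View pics/x.png

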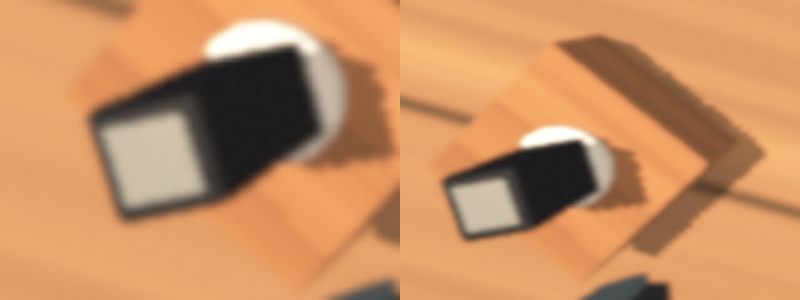

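The crop shows the light top square with corners at left-panel (100,122), (190,108), (207,190) and (125,210).

```bash
python3 - <<'E'
from h import *
w3=pickle.load(open("w3.pkl","rb"))
q=[onz(w3,100+x/5,165+y/5,137) for x,y in[(100,122),(190,108),(207,190),(125,210)]]
print(np.mean(q,0));
for i in range(4):
    d=q[(i+1)%4]-q[i];print(np.linalg.norm(d),np.degrees(np.arctan2(d[1],d[0]))%90)
k=[onz(w3,105+x*.3,125+y*.35,60) for x,y in[(430,168),(558,43),(708,160),(585,275)]]
print("stand",np.mean(k,0))
for i in range(4):
    d=k[(i+1)%4]-k[i];print(np.linalg.norm(d),np.degrees(np.arctan2(d[1],d[0]))%90)
c=[onz(w3,105+x*.3,125+y*.35,66) for x,y in[(568,165)]];print("collar~",c)
E
```

```text
[436.64877447 303.58805179 137.        ]
19.020575589992884 27.644057625296753
17.456762368858 24.936826554558877
17.99705796377954 32.57039860901271
18.984632311737965 28.44528455859735
stand [485.44809518 162.01211585  60.        ]
71.94179029892284 67.01566516644783
74.92614146296566 66.7661099423702
69.31603398383821 67.55918839461685
75.61803507796755 68.76056232310404
collar~ [array([485.47656233, 162.92945027,  66.        ])]
```

```bash
python3 - <<'E'
from h import *
w3=pickle.load(open("w3.pkl","rb"))
k=[onz(w3,105+(x-400)*.3,125+y*.35,60) for x,y in[(430,168),(558,43),(708,160),(585,275)]]
print("stand",np.mean(k,0))
for i in range(4):
    d=k[(i+1)%4]-k[i];print(np.linalg.norm(d),np.degrees(np.arctan2(d[1],d[0]))%90)
print("collar~",onz(w3,105+(568-400)*.3,125+165*.35,66))
print(np.mean([onz(w3,105+(x-400)*.3,125+y*.35,137) for x,y in[(443,180),(521,165),(527,228),(465,241)]],0))
plan([434,303,160],[180,0,28.5]);plan([434,303,160],[180,0,28.5-90])
E
```

```text
stand [437.5157417  303.06776798  60.        ]
74.93199597375856 64.50230726521956
71.88978370223717 64.55935281905276
72.19257976932818 65.00267453502727
72.57476729121537 66.72423825405279
collar~ [438.17843431 302.1187636   66.        ]
[437.09696827 303.06326347 137.        ]
now [499.3 164.6 328.2] [180.    0.   18.8] F [-0.2 -0.6  0.6]
turn first [ 0.05  0.02 -9.73]
tool shift total [   8.6 -152.8  168.2] per row [  1.08 -19.09  21.02]
now [499.3 164.6 328.2] [180.    0.   18.8] F [-0.2 -0.6  0.6]
turn first [ 5.000e-02 -2.000e-02  8.027e+01]
tool shift total [-152.8   -8.6  168.2] per row [-19.09  -1.08  21.02]
```

Gauge axis is at (437,303), flats at yaw 28.5°. I move above it.

{"fn": "step_arm", "kwargs": {
  "steps": [
    [0, 0, -4.9, 0, 0, 0, 1],
    [0, 0, -4.8, 0, 0, 0, 1],
    [0, 0, 0, 2, -30, 30, 1],
    [0, 0, 0, 2, -30, 30, 1],
    [0, 0, 0, 2, -30, 30, 1],
    [0, 0, 0, 2, -30, 34, 1],
    [0, 0, 0, 2, -31, 34, 1],
    [0, 0, 0, 0, 0, 0, 1]
  ]
}}

```text
time_s: 8.25
ee_pos: [434.5, 302.0, 167.8]
ee_rot: [179.9, 0.3, 28.6]
force: [0.3, -0.8, 0.1]
gripper_width: 91.0
gripper_force: 0.0
```

```bash
python3 - <<'E'
from h import *
plan([437,303,86],[180,0,28.5])
f=wrist();cv2.imwrite("pics/w4.png",f["image"]);print(proj(f,[437,303,137]))
E
```

```text
now [434.5 302.  167.8] [179.9   0.3  28.6] F [ 0.3 -0.8  0.1]
turn first [0.06 0.34 0.06]
tool shift total [ 2.6  0.3 81.8] per row [ 0.33  0.04 10.22]
[np.float64(278.0253177153981), np.float64(229.06261469293477)]
```

View pics/w4.png

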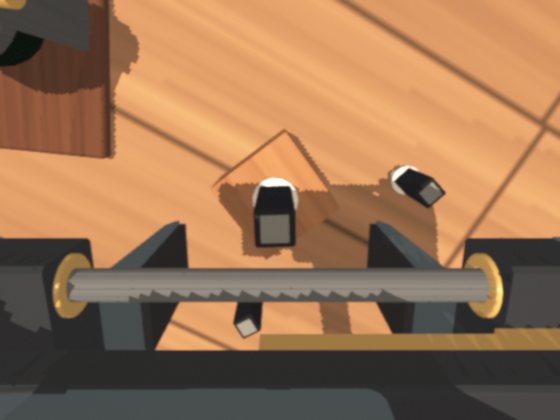

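The gauge is centred at (275,230) and square to the fingers. Now I descend and grip.

{"fn": "step_arm", "kwargs": {
  "steps": [
    [0, 0, 0, 2, 0, 15, 1],
    [0, 0, 0, 0, 0, 20, 1],
    [0, 0, 0, 0, 0, 20, 1],
    [0, 0, 0, 0, 0, 17, 1],
    [0, 0, 0, 0, 0, 10, 1],
    [0, 0, 0, 0, 0, 0, 0.3],
    [0, 0, 0, 0, 0, 0, 0],
    [0, 0, 0, 0, 0, 0, 0]
  ],
  "force": 30
}}

```text
time_s: 9.3
ee_pos: [438.3, 304.2, 89.0]
ee_rot: [-180.0, -0.1, 28.5]
force: [0.0, 0.3, 0.5]
gripper_width: 64.2
gripper_force: 0.0
```

{"fn": "step_arm", "kwargs": {
  "steps": [
    [0, 0, 0, 0, 0, 0, 0],
    [0, 0, 0, 0, 0, 0, 0],
    [0, 0, 0, 0, 0, 0, 0],
    [0, 0, 0, 0, 0, 0, 0],
    [0, 0, 0, 0, 0, -2, 0],
    [0, 0, 0, 0, 0, -5, 0],
    [0, 0, 0, 0, 0, -8, 0],
    [0, 0, 0, 0, 0, -10, 0]
  ],
  "force": 30
}}

```text
time_s: 10.3
ee_pos: [437.8, 304.0, 113.9]
ee_rot: [180.0, 0.0, 28.5]
force: [0.4, 0.3, -2.1]
gripper_width: 25.2
gripper_force: 30.0
```

Gripped and lifting (weight −2 N). Going up.

{"fn": "step_arm", "kwargs": {
  "steps": [
    [0, 0, 0, 0, 0, -25, 0],
    [0, 0, 0, 0, 0, -32, 0],
    [0, 0, 0, 0, 0, -35, 0],
    [0, 0, 0, 0, 0, -35, 0],
    [0, 0, 0, 0, 0, -35, 0],
    [0, 0, 0, 0, 0, -35, 0],
    [0, 0, 0, 0, 0, -35, 0],
    [0, 0, 0, 0, 0, -24, 0]
  ]
}}

```text
time_s: 11.3
ee_pos: [437.8, 304.0, 371.9]
ee_rot: [-180.0, -0.2, 28.5]
force: [1.0, 0.8, -2.5]
gripper_width: 25.0
gripper_force: 30.0
```

```bash
python3 - <<'E'
from h import *
w2=pickle.load(open("w2.pkl","rb"))
# refine neck direction: cradle y from the two pivot knobs (z=90) in w2
a,b=onz(w2,252,17,90),onz(w2,350,31,90);print("knobs",a,b,(a+b)/2)
d=a-b;print("cradle yaw",np.degrees(np.arctan2(-d[0],d[1])))
C=np.array([624.4,41.7,237.1])
for psi in(8.5,):
    th=np.arccos(147.1/165);ps=np.radians(psi)
    n=np.array([-np.sin(th)*np.cos(ps),-np.sin(th)*np.sin(ps),np.cos(th)])
s=state();R=RM(s["ee_rot"])
z=R[:,2];ax=np.cross(z,-n);ang=np.arcsin(np.linalg.norm(ax));v=R.T@(ax/np.linalg.norm(ax)*np.degrees(ang))
R2=R@Ro.from_rotvec(v,degrees=True).as_matrix()
print("th",th,"n",n,"turn",v,"rpy",Ro.from_matrix(R2).as_euler("xyz",degrees=True))
T=C+n*(74+20);print("T",T);d=T-s["ee_pos"];print(s["ee_pos"],"shift in present tool",R.T@d,"in turned",R2.T@d)
E
```

```text
knobs [688.54119634 105.86417152  90.        ] [709.14653686   5.03640238  90.        ] [698.8438666   55.45028695  90.        ]
cradle yaw 11.550028258728643
th 0.47011731542051166 n [-0.44801516 -0.06695631  0.89151515] turn [-9.20806762e+00  2.51549915e+01 -1.06121715e-18] rpy [170.15756364 -25.19921603  30.67006774]
T [582.28657465  35.40610641 320.90242424]
[437.77890944 303.97112068 371.90437728] shift in present tool [ -1.18971228 304.98077935  50.95233282] in turned [-33.20590344 293.26114696  92.22851548]
```

{"fn": "step_arm", "kwargs": {
  "steps": [
    [0, 0, 0, 0, 30, 0, 0],
    [0, 0, 0, 0, 40, 0, 0],
    [0, 0, 0, 0, 45, 0, 0],
    [0, 0, 0, 0, 45, 0, 0],
    [0, 0, 0, 0, 45, 0, 0],
    [0, 0, 0, 0, 45, 0, 0],
    [0, 0, 0, 0, 35, 0, 0],
    [0, 0, 0, 0, 20, 0, 0]
  ]
}}

```text
time_s: 12.3
ee_pos: [583.6, 34.4, 369.6]
ee_rot: [180.0, -0.0, 28.4]
force: [0.3, 0.5, -2.2]
gripper_width: 24.7
gripper_force: 30.0
```

{"fn": "step_arm", "kwargs": {
  "steps": [
    [-1.5, 4.2, 0, 0, 0, 0, 0],
    [-1.5, 4.2, 0, 0, 0, 0, 0],
    [-1.6, 4.2, 0, 0, 0, 0, 0],
    [-1.6, 4.2, 0, 0, 0, 0, 0],
    [-1.6, 4.2, 0, 0, 0, 0, 0],
    [-1.6, 4.2, 0, 0, 0, 0, 0],
    [0, 0, 0, 0, 0, 0, 0],
    [0, 0, 0, 0, 0, 0, 0]
  ]
}}

```text
time_s: 13.3
ee_pos: [583.4, 36.2, 369.9]
ee_rot: [170.0, -25.1, 30.7]
force: [0.3, 0.3, -2.9]
gripper_width: 24.7
gripper_force: 30.0
```

```bash
cat > g.py <<'E'
from h import *
C=np.array([624.4,41.7,237.1]);P=np.array([698.,54.5,90]);n=(C-P)/np.linalg.norm(C-P)
s=state();R=RM(s["ee_rot"])
print("pos",s["ee_pos"],"off-axis deg",np.degrees(np.arccos(-R[:,2]@n)),"F along n",s["force"]@n, s["force"], "L",np.linalg.norm(C-P))
v=np.cross(R[:,2],-n);print("turn fix",R.T@np.degrees(v),"shift to 94 out",R.T@(C+n*94-s["ee_pos"]))
t=s["ee_pos"]+R[:,2]*74;print("tip rel cork in tool axes",R.T@(t-C))
f=wrist();cv2.imwrite("pics/w5.png",f["image"]);pickle.dump(f,open("w5.pkl","wb"));print("cork",proj(f,C),"tip",proj(f,t))
E
python3 g.py
```

```text
pos [583.39731211  36.24471668 369.89640778] off-axis deg 0.8289593942417369 F along n -2.755028134386396 [ 0.29952803  0.29390247 -2.91450773] L 164.98245361249784
turn fix [7.64948692e-01 3.19341870e-01 3.35148346e-16] shift to 94 out [-22.3280101   -6.51986329  43.15939035]
tip rel cork in tool axes [ 21.80409479   7.77484537 -63.14955224]
cork [np.float64(268.6035494849847), np.float64(217.9451104455043)] tip [np.float64(277.3594894415019), np.float64(213.57558472915105)]
```

View pics/w5.png

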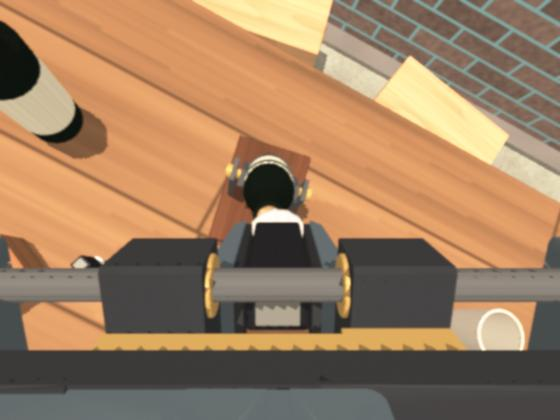

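The gauge hangs straight in the grip (collar at (277,215)), and the cork peeks out at (266,210), as computed. I centre it on the axis and approach.

{"fn": "step_arm", "kwargs": {
  "steps": [
    [0.7, 0.3, 0, -7, -2.2, 0, 0],
    [0, 0, 0, -8, -2.5, 0, 0],
    [0, 0, 0, -7, -2.3, 0, 0],
    [0, 0, 0, 0, 0, 10, 0],
    [0, 0, 0, 0, 0, 13, 0],
    [0, 0, 0, 0, 0, 12, 0],
    [0, 0, 0, 0, 0, 8, 0],
    [0, 0, 0, 0, 0, 0, 0]
  ]
}}

```text
time_s: 14.35
ee_pos: [582.3, 35.3, 319.3]
ee_rot: [170.7, -25.3, 30.7]
force: [-0.6, -0.0, -2.7]
gripper_width: 24.9
gripper_force: 30.0
```

```bash
cat >> g.py <<'E'
fs=[(grab_frame(k)) for k in("scene","top")]
o=[]
for f in fs:
    u,v=proj(f,C);print("cork",u,v,"tip",proj(f,t),"axis out",proj(f,C+n*100))
    x,y=int(u),int(v);o.append(cv2.resize(f["image"][y-50:y+30,x-40:x+40],(400,400),interpolation=cv2.INTER_CUBIC))
cv2.imwrite("pics/last.png",np.hstack(o))
E
python3 g.py
```

```text
pos [582.2821409   35.3245882  319.33851793] off-axis deg 0.11208394526266259 F along n -2.1360836049804357 [-0.597278   -0.01062475 -2.69552666] L 164.98245361249784
turn fix [3.01689004e-02 1.07947358e-01 8.99048124e-17] shift to 94 out [ 0.39038854  1.12249707 -1.39171905]
tip rel cork in tool axes [ -0.567488    -1.07300169 -18.60810109]
cork [np.float64(278.74918263469954), np.float64(206.21315917830307)] tip [np.float64(277.35836490196755), np.float64(213.57853673821114)]
cork 243.09950855548644 198.3699380805459 tip [np.float64(244.93655781902896), np.float64(191.60247687764206)] axis out [np.float64(250.6998486604544), np.float64(161.15782137343962)]
cork 298.52758354640736 177.7760904031933 tip [np.float64(299.01665638344525), np.float64(179.90733023359826)] axis out [np.float64(302.8446649576096), np.float64(188.13879624897965)]
```

View pics/last.png

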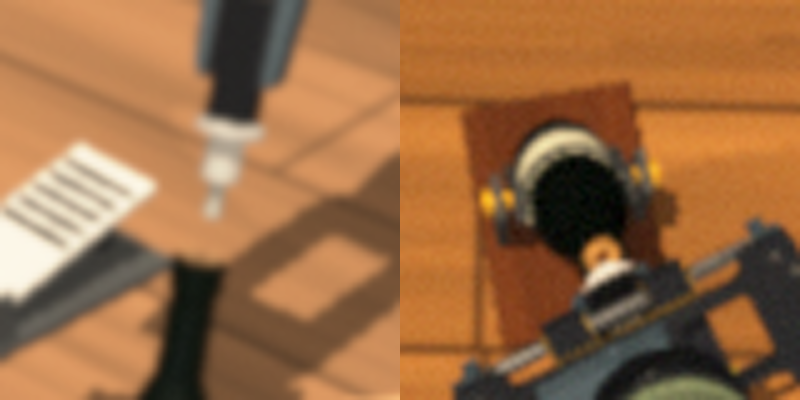

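The tip appears at crop (211,218), exactly as predicted at (210,218), in line with the neck and about 19 mm off the cork. I advance slowly.

{"fn": "step_arm", "kwargs": {
  "steps": [
    [0, 0, 0, 0.5, 1, 3, 0],
    [0, 0, 0, 0, 0, 4, 0],
    [0, 0, 0, 0, 0, 4, 0],
    [0, 0, 0, 0, 0, 3, 0],
    [0, 0, 0, 0, 0, 2, 0],
    [0, 0, 0, 0, 0, 2, 0],
    [0, 0, 0, 0, 0, 2, 0],
    [0, 0, 0, 0, 0, 0, 0]
  ]
}}

```text
time_s: 15.5
ee_pos: [592.0, 36.1, 302.9]
ee_rot: [170.6, -25.4, 30.7]
force: [0.4, 0.4, -3.0]
gripper_width: 24.8
gripper_force: 30.0
```

```bash
sed -i '/^f=wrist/,$d' g.py; python3 g.py
```

```text
pos [592.01012025  36.09321327 302.89822326] off-axis deg 0.08266057544477284 F along n -2.880667654443956 [ 0.35288429  0.39639139 -3.01980642] L 164.98245361249784
turn fix [7.86788798e-02 2.53456084e-02 7.19205671e-17] shift to 94 out [ -0.47662644  -0.10367032 -20.44921818]
tip rel cork in tool axes [0.43504419 0.23275164 0.44931601]
```

{"fn": "step_arm", "kwargs": {
  "steps": [
    [0, 0, 0, 0, 0, 1, 0],
    [0, 0, 0, 0, 0, 1, 0],
    [0, 0, 0, 0, 0, 1, 0],
    [0, 0, 0, 0, 0, 0, 0],
    [0, 0, 0, 0, 0, 0, 0],
    [0, 0, 0, 0, 0, 0, 0],
    [0, 0, 0, 0, 0, 0, 0],
    [0, 0, 0, 0, 0, 0, 0]
  ]
}}

```text
time_s: 16.5
ee_pos: [593.4, 36.3, 300.5]
ee_rot: [170.6, -25.4, 30.8]
force: [-0.5, -0.3, 0.5]
gripper_width: 25.0
gripper_force: 30.0
```

```bash
python3 g.py
```

```text
pos [593.4461412   36.34277676 300.48795312] off-axis deg 0.09274999676545988 F along n 0.637392382066772 [-0.45276871 -0.3431218   0.45848282] L 164.98245361249784
turn fix [ 9.27128464e-02 -2.62345056e-03 -5.31578300e-16] shift to 94 out [ -0.66352867  -0.16139457 -23.25859091]
tip rel cork in tool axes [0.66783273 0.31350015 3.25871408]
```

{"fn": "step_arm", "kwargs": {
  "steps": [
    [0, 0, 0, -0.5, 0, 1, 0],
    [0, 0, 0, 0, 0, 1, 0],
    [0, 0, 0, 0, 0, 0, 0],
    [0, 0, 0, 0, 0, 0, 0],
    [0, 0, 0, 0, 0, 0, 0],
    [0, 0, 0, 0, 0, 0, 0],
    [0, 0, 0, 0, 0, 0, 0],
    [0, 0, 0, 0, 0, 0, 0]
  ]
}}

```text
time_s: 17.5
ee_pos: [594.0, 36.2, 298.5]
ee_rot: [170.6, -25.4, 30.8]
force: [-0.2, -0.6, 0.7]
gripper_width: 24.5
gripper_force: 30.0
```

```bash
python3 g.py
```

```text
pos [593.95734215  36.18357212 298.4971728 ] off-axis deg 0.09882635719618132 F along n 0.7907954256688681 [-0.23174639 -0.57768619  0.72071007] L 164.98245361249784
turn fix [ 9.88255808e-02 -3.79171073e-04  4.10645801e-16] shift to 94 out [ -0.13440179  -0.23331885 -25.24940848]
tip rel cork in tool axes [0.13502386 0.39545303 5.24954831]
```

{"fn": "step_arm", "kwargs": {
  "steps": [
    [0, 0, 0, 0, 0, 1, 0],
    [0, 0, 0, 0, 0, 0, 0],
    [0, 0, 0, 0, 0, 0, 0],
    [0, 0, 0, 0, 0, 0, 0],
    [0, 0, 0, 0, 0, 0, 0],
    [0, 0, 0, 0, 0, 0, 0],
    [0, 0, 0, 0, 0, 0, 0],
    [0, 0, 0, 0, 0, 0, 0]
  ]
}}

```text
time_s: 18.5
ee_pos: [594.4, 36.3, 297.6]
ee_rot: [170.6, -25.4, 30.8]
force: [-0.6, -0.6, 1.3]
gripper_width: 25.1
gripper_force: 30.0
```

```bash
python3 g.py; python3 -c "
from h import *
print(job_done())"
```

```text
pos [594.35288259  36.29532559 297.56265581] off-axis deg 0.09150104677783699 F along n 1.525466694928548 [-0.62993995 -0.55373547  1.34754483] L 164.98245361249784
turn fix [ 9.13377280e-02  5.46387070e-03 -2.60233124e-16] shift to 94 out [ -0.09520452  -0.17603836 -26.26762137]
tip rel cork in tool axes [0.08624045 0.3258879  6.26774123]
the job is handed in; nothing more can be done
None
```

I handed the job in with the treadle pressed to its stop and let up, and the gauge still held in line with the neck on the cork's mark, its tip pushed in an estimated 6 to 8 mm at about 3.5 N; no verdict came back.

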